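# Swing the fume-extraction arm over the brazing fixture

### The job

Swing the heavy, free-running extraction arm round until its blue hood stands over the yellow brazing fixture, centred to within about 3 cm, and leave it there at rest with your hand off it, without it drifting away again. Drive and brake it only by gentle pushes on the springy black buffers on the hood's left and right sides, never from its top or front: no hard knocks, keep the hood slow (well under 0.3 m/s), and never let the arm run into its end-stop posts. Leave the tools and parts lying about alone.

Things in the scene. Friction and masses are not known exactly. Their poses are not given: they have to be found in the camera images.
- boom: The swing arm: round galvanised duct, 100 mm across, turning about an upright pivot in the grey pedestal. Origin: on the bench straight below the hood's centre; x axis along the duct to the pivot axis, 460 mm away; z up. Nominal 4.2 kg, 0.63 kg m2 about the pivot (hidden, x0.75 to 1.35), friction 0.035 N m s/rad + 0.001 N m, no spring: it coasts for many seconds.
- hood (a point): Centre of the hood, a closed blue box on the end of the duct, axes as the swing arm's: 140 x 140 mm, 90 to 200 mm above the bench, yellow line on top along x. Each side carries a sprung black buffer with an orange band, the face to push: 120 mm along x, 100 to 190 mm above the bench, at y = +-100 mm; it gives way up to 28 mm at 30 N/m, almost undamped. Too wide to grip.
- stop_left (a point): Where the hood's centre would be if it touched the left (+y) end-stop post (red sleeve, 163 mm high, 40 mm across), 0.70 rad from the middle of the swing. Keep the hood's centre 20 mm or more from this point.
- stop_right (a point): The same for the right (-y) end-stop post. The swing's middle lies halfway between the two; the arm starts at rest near it.
- fixture: The job: fixed yellow plate 120 x 120 x 14 mm with a copper collar 80 mm across, up to 54 mm above the bench. Origin: centre of its underside. It stands under the hood's arc, about 420 mm ahead of the pivot and some 200 mm to its left or right; the hood passes 36 mm above it. The hood is over it when this origin lies near y = 0 in the hood's frame.
- crate: Fixed green crate with four compartments, 120 x 120 x 50 mm, under the other side of the arc; not the target. Origin: centre of its underside.
- screwdriver: red-handled screwdriver lying on the bench. A bystander: leave it alone. Origin: its underside.
- wrench: steel wrench lying on the bench. A bystander: leave it alone. Origin: its underside.
- coupling: loose aluminium duct coupling, a ring 100 mm across and 60 mm high, standing on the bench. A bystander: leave it alone. Origin: its underside.
- tin: closed tin, 70 mm across and 90 mm high, standing on the bench. A bystander: leave it alone. Origin: its underside.
Mind the look-alikes: they are no part of the job. Of the things that look like the fixture, take the one that is farthest to the robot's left at the start.

How it is judged (in metres and radians):
On the way:
1. the hood hangs over the fixture, at rest and untouched, for 3 s (y of fixture in the frame of hood between -0.04 and 0.04 m and angular speed of boom below 0.03 rad/s and contact force between each of the fingers, the arm and boom below 0.1 N), for 3 s.
At the end, for the whole second after the job is handed in: The fixture's centre lies within 40 mm of the hood's centre line (about 0.09 rad of arm angle), the arm turns slower than 0.03 rad/s, and the robot does not touch it; this must have lasted 3 s before the end (all of step 1).
It fails at once if hard knock: the robot pushes the arm with more than 15 N (contact force between any of the fingers, the arm and boom above 15 N).
It fails at once if the arm swings too fast (over 0.7 rad/s, 0.32 m/s at the hood) (angular speed of boom above 0.7 rad/s).
It fails at once if the arm runs into an end stop post (closer than 12 mm) (horizontal distance between hood and stop_left below 0.012 m or horizontal distance between hood and stop_right below 0.012 m).
It fails at once if the arm is touched from above, below or in front instead of on its side buffers (contact force between any of the fingers, the arm and boom above 0.5 N and y of the grasp point in the frame of hood between -0.05 and 0.05 m).
It fails at once if a bystander is disturbed (moved over 30 mm) (distance of any of screwdriver, wrench, coupling, tin from where it was at the start of the episode above 0.03 m).
It also fails if it takes over 42 s, if anything falls off the work surface, if the arm or the gripper's body presses on something with over 40 N, if the wrist force passes 120 N, or if a joint passes its speed limit or range.

### The arm

A 6-joint arm with a two-finger parallel gripper is mounted at the origin on the work surface. World frame = base frame: x ahead of the robot, y to its left, z up, the work surface at z = 0. Lengths are in mm, angles in degrees, forces in N, time in s.
With the tool pointing down it reaches from about 300 to 850 mm from the base axis. Payload 4.2 kg.
Tool frame: the origin (TCP) lies midway between the tips of the shut fingers; the grasp point (between the pads) lies 19 mm behind it (env.hold_point_z is the z of the grasp point in the tool frame, in mm); z points along the fingers, y is the direction in which the jaws open and shut (so a half turn about z gives the same grasp; the last joint's range is limited). The gripper opens to 91 mm and grips with 3 to 60 N. Pads are 32 mm wide; open, the fingers measure 118 mm over their backs; the gripper's body (76 mm by 178 mm) begins 60 mm behind the grasp point.
Start: joints at [73.281, 18.312, 89.639, -0, 72.044, -1.146], TCP at [154.37, 553.907, 213.976] pointing down, gripper open.
Joint ranges: [-177.97, 177.97], [-48.28, 115.42], [12.27, 149.76], [-77.06, 257.06], [2.81, 150.46], [-146.56, 146.56]. Speed limits (degrees/s): [147.25, 147.25, 180, 180, 180, 180].

### API

Orientations are given as [roll, pitch, yaw] about the fixed x, y, z axes, in that order (R = Rz(yaw) Ry(pitch) Rx(roll)).
In Python, from workcell import env, grab_frame, camera_params, spotter gives the robot as it stands. The module is installed in compiled form; this text tells all that it offers.
- The arm moves only by the shell command python3 -m jog 'ROWS' [FORCE]. ROWS is text: rows parted by semicolons, each of 7 numbers parted by spaces: the turn, a rotation vector about the world's x, y, z in units of 5 degrees (1.0 is 5 degrees), then the shift along the world's x, y, z in units of 25 mm (1.0 is 25 mm), then the opening, from 0 (shut) to 1 (fully open). A call has 1 to 5 rows; each row is the pose to reach, as a shift and turn from the pose commanded when the call began; what a row does not reach only later rows make up. A row lasts 1/8 s, in which the tool goes at most 62.5 mm and 10.7 degrees, less where a joint would pass 70% of its speed; a pose out of reach is approached as far as the arm can. A call with a gripper value outside its range is refused whole. The fingers move at their own pace and stop on an object; FORCE is the grip in N (left out, the last holds). Time passes only in rows, so rows that repeat a pose let the fingers close. It gives the time, the measured TCP pose, the force and the opening at its end, in the units of the state.
- env.state(): the state, without advancing time (a new reading comes with each control period).
- grab_frame(name): name is "scene" or "side" or "wrist"; returns the picture (480x640x3 uint8, red, green, blue); there is no depth.
- camera_params(name): a dict with "K" (3x3 intrinsics, pixels), "rvec" (rotation vector, rad) and "tvec" (3), from world to camera coordinates, as OpenCV has them. Camera axes: x right, y down, z forward; pixel columns grow to the right and rows downward; lengths in mm; the calibration is good to about 2 mm. A picture is of the moment at which its call begins: read the wrist's pose just before it. camera_params takes no time and is no camera call; for the wrist camera it gives the pose at the moment of the call.
- env.job_done(): hands the job in, once; it reports no verdict.
Trained networks look in the newest picture that a camera, given by its name, has taken for a name from the list of things; names that differ only in an ending like _2 or _b are one class to them, and where a whole thing is asked for, a point or a joint stands for the part that bears it (a point fixed in the world has none). Each returns a list of dicts, best first, with "conf" (0 to 1); they miss things now and then, are a little off and sometimes report something else, mostly with a low value. They report only what shows in the picture. A call takes as long as a camera call. They do not tell look-alikes from the thing itself.
- spotter.look_for(query, camera): "box" ([left, top, width, height] in pixels, round what is visible of it).
- spotter.trace(query, camera): "region" (480x640 bool, what is visible of it) and "box" ([left, top, width, height] in pixels, round what is visible of it).
The state is a dict: "time_s": time; "qpos": joint angles; "qvel": joint speeds; "effort": joint torques, N m; "ee_pos": TCP position; "ee_rot": TCP orientation; "force": force on the tool from outside, world axes, zero at the start; "torque": the same for the moment, N m; "gripper_width": finger opening in mm.
Only numpy, scipy, OpenCV 4.12 (cv2) and the standard library are available. Lean on these libraries where they do the work, as an engineer would, in place of code of your own. Each camera call takes 0.05 s, during which the arm holds its last target. There are 200 camera calls.

## Working session

There is one attempt and no reset: what is moved stays moved. The work goes in short steps, Python scripts to look and compute and a shell command to move; the robot and the scene stay as the last step left them, time stands still between calls to the robot, and variables do not carry over. Pictures are saved under pics/ and viewed, about 8 in all and at most 12, crops included, and the job is handed in when it is done.

```bash
mkdir -p pics; cat > h.py <<'E'
import numpy as np, cv2
from workcell import env, grab_frame, camera_params, spotter
def P(cam):
    c=camera_params(cam); return np.array(c['K'],float),np.array(c['rvec'],float).reshape(3),np.array(c['tvec'],float).reshape(3)
def ray(cam,uv):
    K,r,t=P(cam); R=cv2.Rodrigues(r)[0]; d=R.T@np.linalg.inv(K)@np.array([uv[0],uv[1],1.]); return -R.T@t,d
def atz(cam,uv,z):
    o,d=ray(cam,uv); return o+d*(z-o[2])/d[2]
def proj(cam,p):
    K,r,t=P(cam); return cv2.projectPoints(np.array(p,float).reshape(-1,1,3),r,t,K,None)[0].reshape(-1,2)
E
python3 - <<'E'
from h import *
import json
s=grab_frame('scene'); 
for q in ['boom','hood','fixture','crate','screwdriver','wrench','coupling','tin']:
    for d in spotter.look_for(q,'scene')[:4]: print(q,round(d['conf'],2),np.round(d['box']))
t=grab_frame('side')
for q in ['boom','hood','fixture','crate']:
    for d in spotter.look_for(q,'side')[:4]: print('side',q,round(d['conf'],2),np.round(d['box']))
cv2.imwrite('pics/a.png',s[:,:,::-1]);cv2.imwrite('pics/b.png',t[:,:,::-1])
for c in('scene','side'): print(c,ray(c,(320,240)))
print(env.state())
E
```

```text
boom 0.61 [129. 152. 217. 162.]
hood 0.72 [128. 152. 217. 158.]
fixture 0.97 [293. 120.  49.  36.]
fixture 0.94 [306. 237.  63.  51.]
fixture 0.56 [179. 206.  45.  29.]
crate 0.68 [230. 156.  41.  47.]
screwdriver 0.94 [392. 266.  67.  24.]
wrench 0.49 [331. 164.  20.   8.]
coupling 0.87 [248. 128.  34.  32.]
tin 0.98 [427. 354.  31.  38.]
side boom 0.7 [298. 192. 213. 113.]
side hood 0.92 [296. 192. 217. 117.]
side fixture 0.97 [414. 300.  64.  49.]
side fixture 0.56 [236. 387.  72.  66.]
side crate 0.76 [351. 327.  72.  68.]
scene (array([ 989.38284946,  720.01054997, 1209.58320707]), array([-0.31568303, -0.50878501, -0.80106632]))
side (array([  169.47983963, -1068.08632088,  1002.38982627]), array([ 0.24141628,  0.7481911 , -0.61811596]))
{'time_s': 0.7, 'qpos': array([ 7.32807180e+01,  1.83114473e+01,  8.96403293e+01, -4.52348840e-04,
        7.20432524e+01, -1.14432116e+00]), 'qvel': array([-0.03113747,  0.01280761, -0.01216628,  0.06396148,  0.01247009,
        0.03981147]), 'effort': array([-1.36568946e-03, -4.12227666e+01, -2.32188410e+01,  7.28280307e-02,
        3.76429351e-02,  1.39989251e-05]), 'ee_pos': array([154.37569237, 553.89834836, 213.97144403]), 'ee_rot': array([1.79995039e+02, 5.29515609e-04, 1.64425179e+02]), 'force': array([-0.1222112 , -0.25608765,  0.64377805]), 'torque': array([ 0.00396408, -0.01071551, -0.02403689]), 'gripper_width': 90.90916534799108}
```

View pics/a.png

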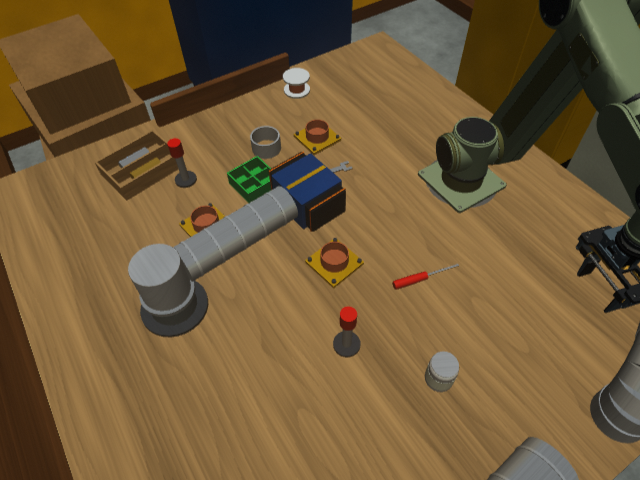

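View pics/b.png

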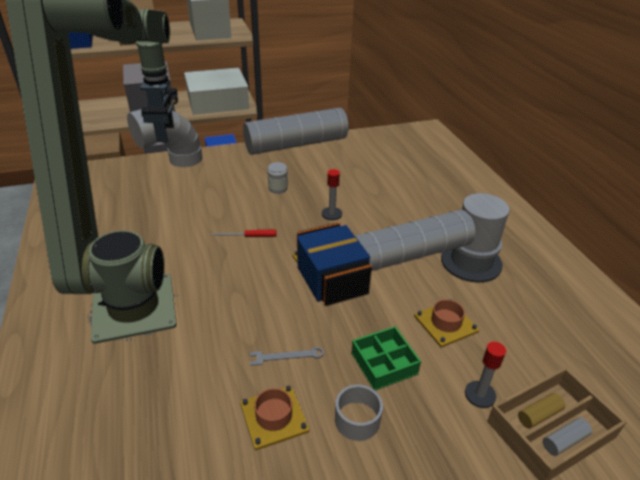

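The scene image shows three fixture look-alikes, at (317,137), (335,260) and (204,218). I take (335,260), which should have the largest y. The hood is at about (308,190), and the posts stand at (185,180) and (347,344). I'll check all of these numerically.

```bash
python3 - <<'E'
from h import *
s=cv2.imread('pics/a.png')
for n,c in [('A',(317,137)),('B',(335,262)),('C',(204,221))]: print('fix scene',n,atz('scene',c,10).round())
print('fix side', atz('side',(447,323),10).round(), atz('side',(275,417),10).round())
print('ped scene',atz('scene',(174,307),0).round(),'side',atz('side',(473,263),0).round())
for n,c,uv in [('L','scene',(347,344)),('L','side',(332,213)),('R','scene',(185,180)),('R','side',(481,393))]: print('post',n,c,atz(c,uv,0).round())
print('hood line scene near/far', atz('scene',(291,187),200).round(),atz('scene',(326,167),200).round())
print('hood line side', atz('side',(307,250),200).round(),atz('side',(357,239),200).round())
for n,uv in [('screw',(425,276)),('tin',(441,385)),('wrench',(340,168)),('coup',(265,150)),('crate',(252,185))]: print(n,atz('scene',uv,0).round())
cv2.imwrite('pics/c.png',cv2.resize(s[130:370,120:440],(800,600),interpolation=cv2.INTER_CUBIC))
E
```

```text
fix scene A [ 282. -424.   10.]
fix scene B [523.  48.  10.]
fix scene C [ 772. -297.   10.]
fix side [ 774. -287.   10.] [ 284. -432.   10.]
ped scene [966. -76.   0.] side [970. -82.   0.]
post L scene [636. 270.   0.]
post L side [642. 274.   0.]
post R scene [ 748. -498.    0.]
post R side [ 753. -496.   -0.]
hood line scene near/far [ 560. -114.  200.] [ 440. -125.  200.]
hood line side [ 441. -126.  200.] [ 574. -117.  200.]
screw [335. 221.   0.]
tin [506. 485.   0.]
wrench [ 295. -263.    0.]
coup [ 461. -477.    0.]
crate [ 576. -357.    0.]
```

View pics/c.png

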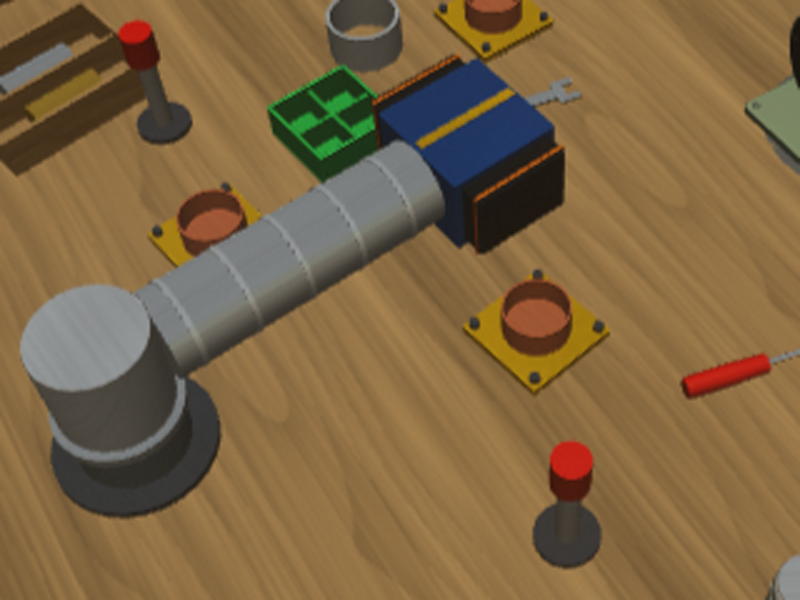

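The crop confirms fixture B at scene pixel (335,261), world about (523,48). It has the largest y of the three, and lies 463 mm from the pivot, which fits the arc. Next I'll write a measuring helper based on the yellow line on the hood.

```bash
cat >> h.py <<'E'
PV=np.array([968.,-79.]); 
FX=np.array([523.,48.])
def meas(cam,img=None):
    im=grab_frame(cam) if img is None else img
    t=env.state()['time_s']
    h=cv2.cvtColor(im,cv2.COLOR_RGB2HSV)
    blue=cv2.inRange(h,(105,90,30),(128,255,255)); 
    n,l,st,_=cv2.connectedComponentsWithStats(cv2.morphologyEx(blue,cv2.MORPH_CLOSE,np.ones((13,13))))
    best=None
    yel=cv2.inRange(h,(15,110,70),(35,255,255))
    for i in range(1,n):
        if st[i,4]<300: continue
        ys,xs=np.nonzero((l==i)&(yel>0))
        if len(xs)<15: continue
        p=np.array([atz(cam,(x,y),200)[:2] for x,y in zip(xs,ys)])
        r=np.linalg.norm(p-PV,axis=1); p=p[(r>370)&(r<550)]
        if len(p)>15 and (best is None or len(p)>len(best)): best=p
    if best is None: return t,None
    p=best; vx,vy,x0,y0=cv2.fitLine(p.astype(np.float32),cv2.DIST_HUBER,0,.01,.01).ravel()
    if vx<0: vx,vy=-vx,-vy
    th=np.median(np.arctan2(p[:,1]-PV[1],PV[0]-p[:,0]))
    tf=np.arctan2(FX[1]-PV[1],PV[0]-FX[0])
    lat=-vy*(FX[0]-x0)+vx*(FX[1]-y0)
    return dict(t=round(t,3),cam=cam,n=len(p),th=round(np.degrees(th),2),line=round(-np.degrees(np.arctan2(vy,vx)),2),togo_mm=round(460*(tf-th),1),lat_mm=round(float(lat),1),hood=(PV+460*np.array([-np.cos(th),np.sin(th)])).round(),nrm=np.round([np.sin(th),np.cos(th)],2))
E
python3 - <<'E'
from h import *
print(meas('scene'));print(meas('side'))
E
python3 -m jog '0 0 0 0.9 -2.1 1.4 0;0 0 0 1.8 -4.2 1.8 0;0 0 0 2.7 -6.3 1.8 0;0 0 0 3.6 -8.4 1.8 0;0 0 0 4.5 -10.5 1.8 0'
```

```text
{'t': 0.75, 'cam': 'scene', 'n': 159, 'th': np.float64(-5.61), 'line': np.float32(-5.66), 'togo_mm': np.float64(172.9), 'lat_mm': 169.8, 'hood': array([ 510., -124.]), 'nrm': array([-0.1,  1. ])}
{'t': 0.8, 'cam': 'side', 'n': 145, 'th': np.float64(-5.53), 'line': np.float32(-6.08), 'togo_mm': np.float64(172.3), 'lat_mm': 169.0, 'hood': array([ 510., -123.]), 'nrm': array([-0.1,  1. ])}
time_s: 1.42
ee_pos: [267.3, 289.8, 259.2]
ee_rot: [179.9, 0.0, 164.5]
force: [0.6, 0.2, 0.5]
gripper_width: 44.2
```

```bash
python3 -m jog '0 0 0 1 -2.2 0 0;0 0 0 2 -4.4 0 0;0 0 0 3 -6.6 0 0;0 0 0 4 -8.8 0 0;0 0 0 5.1 -11.1 0 0'
python3 -m jog '0 0 0 1 -2.2 0 0;0 0 0 2 -4.4 0 0;0 0 0 3 -6.6 0 0;0 0 0 4 -8.8 0 0;0 0 0 5 -11 0 0'
```

```text
time_s: 2.05
ee_pos: [394.4, 13.1, 259.4]
ee_rot: [179.9, 0.1, 164.4]
force: [1.6, 0.6, 0.7]
gripper_width: 0.7
time_s: 2.68
ee_pos: [519.5, -262.0, 259.1]
ee_rot: [180.0, 0.0, 164.4]
force: [0.9, -0.1, 0.1]
gripper_width: 0.3
```

```bash
python3 -m jog '0 0 0 0 0 -2.2 0;0 0 0 0 0 -4 0;0 0 0 0 0 -4.5 0;0 0 0 0 0.2 -4.5 0;0 0 0 0 0.4 -4.5 0'
python3 - <<'E'
from h import *
print(meas('scene'));print(meas('side')); s=env.state(); print(s['ee_pos'],s['force'])
a=grab_frame('scene')[100:340,140:460]; cv2.imwrite('pics/d.png',cv2.resize(a,(800,600))[:,:,::-1])
E
```

```text
time_s: 3.3
ee_pos: [520.2, -250.1, 148.7]
ee_rot: [-180.0, 0.2, 164.4]
force: [-0.5, -0.1, 0.6]
gripper_width: 0.2
{'t': 3.35, 'cam': 'scene', 'n': 159, 'th': np.float64(-5.61), 'line': np.float32(-5.56), 'togo_mm': np.float64(172.9), 'lat_mm': 169.9, 'hood': array([ 510., -124.]), 'nrm': array([-0.1,  1. ])}
{'t': 3.4, 'cam': 'side', 'n': 93, 'th': np.float64(-5.55), 'line': np.float32(-6.19), 'togo_mm': np.float64(172.4), 'lat_mm': 168.9, 'hood': array([ 510., -123.]), 'nrm': array([-0.1,  1. ])}
[ 519.87849491 -249.66908517  148.54870261] [ 0.60644913  0.31818625 -0.79845998]
```

View pics/d.png

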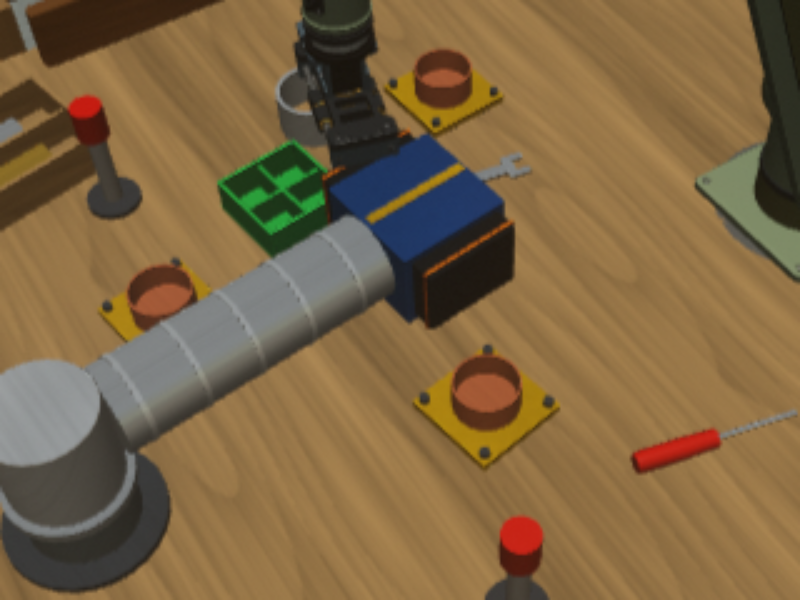

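The hand sits behind the right-hand buffer with a gap of about 9 mm. I'll push at a steady 20 mm/s, so the undamped buffer should send the hood off at about 40 mm/s.

```bash
for i in 1; do :; done
python3 -m jog '0 0 0 0 .1 0 0;0 0 0 0 .2 0 0;0 0 0 0 .3 0 0;0 0 0 0 .4 0 0;0 0 0 0 .5 0 0'
python3 -m jog '0 0 0 0 .1 0 0;0 0 0 0 .2 0 0;0 0 0 0 .3 0 0;0 0 0 0 .4 0 0;0 0 0 0 .5 0 0' | head -2
python3 -c "
from h import *
print(meas('scene'));print(meas('side'))"
```

```text
time_s: 4.08
ee_pos: [518.8, -237.3, 146.4]
ee_rot: [180.0, -0.0, 164.4]
force: [-0.0, -0.3, -0.1]
gripper_width: 0.6
time_s: 4.7
ee_pos: [518.8, -224.8, 146.5]
{'t': 4.75, 'cam': 'scene', 'n': 158, 'th': np.float64(-4.03), 'line': np.float32(-4.28), 'togo_mm': np.float64(160.2), 'lat_mm': 157.8, 'hood': array([ 509., -111.]), 'nrm': array([-0.07,  1.  ])}
{'t': 4.8, 'cam': 'side', 'n': 88, 'th': np.float64(-3.71), 'line': np.float32(-4.14), 'togo_mm': np.float64(157.7), 'lat_mm': 155.3, 'hood': array([ 509., -109.]), 'nrm': array([-0.06,  1.  ])}
```

```bash
python3 -m jog '0 0 0 0 .1 0 0;0 0 0 0 .2 0 0;0 0 0 0 .3 0 0;0 0 0 0 .3 0 0' | head -2
python3 -c "
from h import *
print(meas('scene'));print(meas('side'))"
```

```text
time_s: 5.3
ee_pos: [518.8, -217.3, 146.5]
{'t': 5.35, 'cam': 'scene', 'n': 163, 'th': np.float64(-1.48), 'line': np.float32(-1.95), 'togo_mm': np.float64(139.8), 'lat_mm': 138.6, 'hood': array([508., -91.]), 'nrm': array([-0.03,  1.  ])}
{'t': 5.4, 'cam': 'side', 'n': 89, 'th': np.float64(-1.2), 'line': np.float32(-1.5), 'togo_mm': np.float64(137.5), 'lat_mm': 136.1, 'hood': array([508., -89.]), 'nrm': array([-0.02,  1.  ])}
```

```bash
python3 -m jog '0 0 0 0 -.1 2.4 0;0 0 0 0 0 4.4 0;0 0 0 .2 2.3 4.5 0;0 0 0 .5 4.7 4.5 0;0 0 0 .7 7.1 4.5 0' | head -2
python3 -c "
from h import *
print(meas('scene'));print(meas('side'))"
python3 -m jog '0 0 0 .2 2.4 0 0;0 0 0 .4 4.8 0 0;0 0 0 .6 7.1 0 0;0 0 0 .6 7.1 -2.4 0;0 0 0 .6 7.1 -4.4 0'|head -3
python3 -c "
from h import *
print(meas('scene'));print(meas('side'));a=grab_frame('scene')[100:340,140:460]; cv2.imwrite('pics/e.png',cv2.resize(a,(800,600))[:,:,::-1])"
```

```text
time_s: 6.02
ee_pos: [536.5, -38.5, 259.2]
{'t': 6.075, 'cam': 'scene', 'n': 101, 'th': np.float64(1.48), 'line': np.float32(2.72), 'togo_mm': np.float64(116.0), 'lat_mm': 115.2, 'hood': array([508., -67.]), 'nrm': array([0.03, 1.  ])}
{'t': 6.125, 'cam': 'side', 'n': 136, 'th': np.float64(1.73), 'line': np.float32(1.27), 'togo_mm': np.float64(114.0), 'lat_mm': 113.4, 'hood': array([508., -65.]), 'nrm': array([0.03, 1.  ])}
time_s: 6.75
ee_pos: [551.3, 137.7, 147.5]
ee_rot: [-180.0, 0.0, 164.5]
{'t': 6.8, 'cam': 'scene', 'n': 138, 'th': np.float64(4.12), 'line': np.float32(3.57), 'togo_mm': np.float64(94.8), 'lat_mm': 94.8, 'hood': array([509., -46.]), 'nrm': array([0.07, 1.  ])}
{'t': 6.85, 'cam': 'side', 'n': 129, 'th': np.float64(4.43), 'line': np.float32(3.85), 'togo_mm': np.float64(92.3), 'lat_mm': 92.1, 'hood': array([509., -43.]), 'nrm': array([0.08, 1.  ])}
```

View pics/e.png

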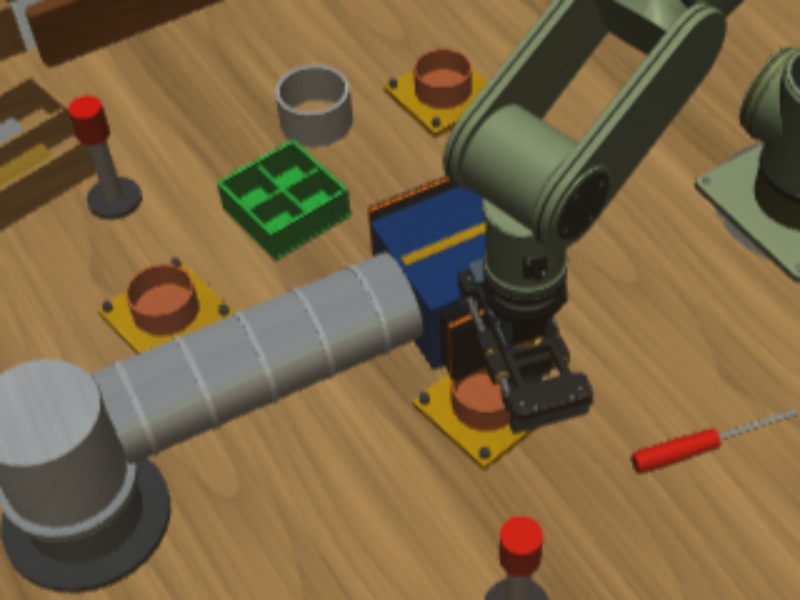

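The hood is coasting at about 29 mm/s with 92 mm to go, and the hand is ahead of the left buffer. I'll wait there and measure again before braking.

```bash
python3 -m jog '0 0 0 .03 .1 0 0;0 0 0 .06 .2 0 0;0 0 0 .06 .2 0 0;0 0 0 .06 .2 0 0;0 0 0 .06 .2 0 0' | head -2
python3 -m jog '0 0 0 0 0 0 0;0 0 0 0 0 0 0;0 0 0 0 0 0 0;0 0 0 0 0 0 0;0 0 0 0 0 0 0' | head -2
python3 -c "
from h import *
print(meas('scene'));print(meas('side'))"
python3 -m jog '0 0 0 0 0 0 0;0 0 0 0 0 0 0;0 0 0 0 0 0 0;0 0 0 0 0 0 0;0 0 0 0 0 0 0' | head -2
python3 -c "
from h import *
print(meas('scene'));print(meas('side'))"
```

```text
time_s: 7.52
ee_pos: [552.9, 142.5, 149.2]
time_s: 8.15
ee_pos: [552.9, 142.5, 149.0]
{'t': 8.2, 'cam': 'scene', 'n': 86, 'th': np.float64(8.93), 'line': np.float32(7.92), 'togo_mm': np.float64(56.2), 'lat_mm': 57.0, 'hood': array([514.,  -8.]), 'nrm': array([0.16, 0.99])}
{'t': 8.25, 'cam': 'side', 'n': 121, 'th': np.float64(9.2), 'line': np.float32(8.59), 'togo_mm': np.float64(54.0), 'lat_mm': 54.1, 'hood': array([514.,  -5.]), 'nrm': array([0.16, 0.99])}
time_s: 8.88
ee_pos: [552.8, 142.5, 149.0]
{'t': 8.925, 'cam': 'scene', 'n': 59, 'th': np.float64(11.14), 'line': np.float32(9.91), 'togo_mm': np.float64(38.4), 'lat_mm': 39.3, 'hood': array([517.,  10.]), 'nrm': array([0.19, 0.98])}
{'t': 8.975, 'cam': 'side', 'n': 122, 'th': np.float64(11.46), 'line': np.float32(11.63), 'togo_mm': np.float64(35.9), 'lat_mm': 36.0, 'hood': array([517.,  12.]), 'nrm': array([0.2 , 0.98])}
```

```bash
python3 -m jog '0 0 0 0 0 0 0;0 0 0 0 0 0 0;0 0 0 0 0 0 0;0 0 0 0 0 0 0;0 0 0 0 0 0 0' | head -2
python3 -m jog '0 0 0 0 0.02 0 0;0 0 0 .016 .076 0 0;0 0 0 .032 .132 0 0;0 0 0 .048 .188 0 0;0 0 0 .064 .244 0 0' | head -2
python3 -c "
from h import *
print(meas('side'))"
python3 -m jog '0 0 0 .02 .078 0 0;0 0 0 .036 .134 0 0;0 0 0 .052 .19 0 0;0 0 0 .068 .246 0 0;0 0 0 .084 .302 0 0' | head -2
python3 -c "
from h import *
print(meas('side'))"
```

```text
time_s: 9.6
ee_pos: [552.9, 142.5, 149.0]
time_s: 10.22
ee_pos: [554.5, 148.7, 149.0]
{'t': 10.275, 'cam': 'side', 'n': 100, 'th': np.float64(15.24), 'line': np.float32(14.07), 'togo_mm': np.float64(5.5), 'lat_mm': 6.2, 'hood': array([524.,  42.]), 'nrm': array([0.26, 0.96])}
time_s: 10.9
ee_pos: [556.6, 156.3, 149.0]
{'t': 10.95, 'cam': 'side', 'n': 94, 'th': np.float64(16.28), 'line': np.float32(16.56), 'togo_mm': np.float64(-2.8), 'lat_mm': -2.3, 'hood': array([526.,  50.]), 'nrm': array([0.28, 0.96])}
```

```bash
python3 -m jog '0 0 0 .018 .06 0 0;0 0 0 .034 .116 0 0;0 0 0 .05 .172 0 0;0 0 0 .066 .228 0 0' | head -2
python3 -c "
from h import *
print(meas('side'),meas('scene'))"
python3 -m jog '0 0 0 .04 .16 0 0;0 0 0 .1 .4 0 0;0 0 0 .2 .7 0 0;0 0 0 .2 .7 0 0' | head -2
python3 -c "
from h import *
print(meas('side'),meas('scene'))"
```

```text
time_s: 11.45
ee_pos: [558.2, 162.0, 149.0]
{'t': 11.5, 'cam': 'side', 'n': 123, 'th': np.float64(16.38), 'line': np.float32(15.66), 'togo_mm': np.float64(-3.7), 'lat_mm': -4.0, 'hood': array([527.,  51.]), 'nrm': array([0.28, 0.96])} {'t': 11.55, 'cam': 'scene', 'n': 52, 'th': np.float64(16.24), 'line': np.float32(10.57), 'togo_mm': np.float64(-2.5), 'lat_mm': 2.2, 'hood': array([526.,  50.]), 'nrm': array([0.28, 0.96])}
time_s: 12.05
ee_pos: [563.4, 180.1, 148.9]
{'t': 12.1, 'cam': 'side', 'n': 127, 'th': np.float64(16.5), 'line': np.float32(15.34), 'togo_mm': np.float64(-4.6), 'lat_mm': -4.4, 'hood': array([527.,  52.]), 'nrm': array([0.28, 0.96])} {'t': 12.15, 'cam': 'scene', 'n': 61, 'th': np.float64(16.42), 'line': np.float32(14.36), 'togo_mm': np.float64(-3.9), 'lat_mm': -2.1, 'hood': array([527.,  51.]), 'nrm': array([0.28, 0.96])}
```

The hood is nearly at rest, about 4 mm past centre and drifting at about 1.5 mm/s. I'll back the hand clear and wait.

```bash
W='0 0 0 0 0 0 0'
python3 -m jog '0 0 0 .2 .6 0 0;0 0 0 .4 1.4 0 0;0 0 0 .4 1.6 0 0;0 0 0 .4 1.6 2 0;0 0 0 .4 1.6 4 0' | head -2
for i in 1 2 3; do python3 -m jog '0 0 0 0 0 0 0;0 0 0 0 0 0 0;0 0 0 0 0 0 0;0 0 0 0 0 0 0;0 0 0 0 0 0 0' | head -2; done
python3 -c "
from h import *
print(meas('side'),meas('scene'))"
for i in 1 2 3 4; do python3 -m jog '0 0 0 0 0 0 0;0 0 0 0 0 0 0;0 0 0 0 0 0 0;0 0 0 0 0 0 0;0 0 0 0 0 0 0' | head -1; done
python3 -c "
from h import *
print(meas('side'),meas('scene'));a=grab_frame('scene')[100:340,140:460]; cv2.imwrite('pics/f.png',cv2.resize(a,(800,600))[:,:,::-1])"
```

```text
time_s: 12.78
ee_pos: [572.7, 219.8, 249.5]
time_s: 13.4
ee_pos: [573.0, 219.3, 248.2]
time_s: 14.02
ee_pos: [573.2, 219.4, 249.0]
time_s: 14.65
ee_pos: [573.2, 219.4, 249.0]
{'t': 14.7, 'cam': 'side', 'n': 102, 'th': np.float64(16.63), 'line': np.float32(15.94), 'togo_mm': np.float64(-5.7), 'lat_mm': -5.0, 'hood': array([527.,  53.]), 'nrm': array([0.29, 0.96])} {'t': 14.75, 'cam': 'scene', 'n': 94, 'th': np.float64(16.59), 'line': np.float32(18.47), 'togo_mm': np.float64(-5.3), 'lat_mm': -6.5, 'hood': array([527.,  52.]), 'nrm': array([0.29, 0.96])}
time_s: 15.38
time_s: 16.0
time_s: 16.62
time_s: 17.25
{'t': 17.3, 'cam': 'side', 'n': 103, 'th': np.float64(16.63), 'line': np.float32(16.13), 'togo_mm': np.float64(-5.6), 'lat_mm': -5.3, 'hood': array([527.,  53.]), 'nrm': array([0.29, 0.96])} {'t': 17.35, 'cam': 'scene', 'n': 93, 'th': np.float64(16.59), 'line': np.float32(18.28), 'togo_mm': np.float64(-5.3), 'lat_mm': -6.5, 'hood': array([527.,  52.]), 'nrm': array([0.29, 0.96])}
```

View pics/f.png

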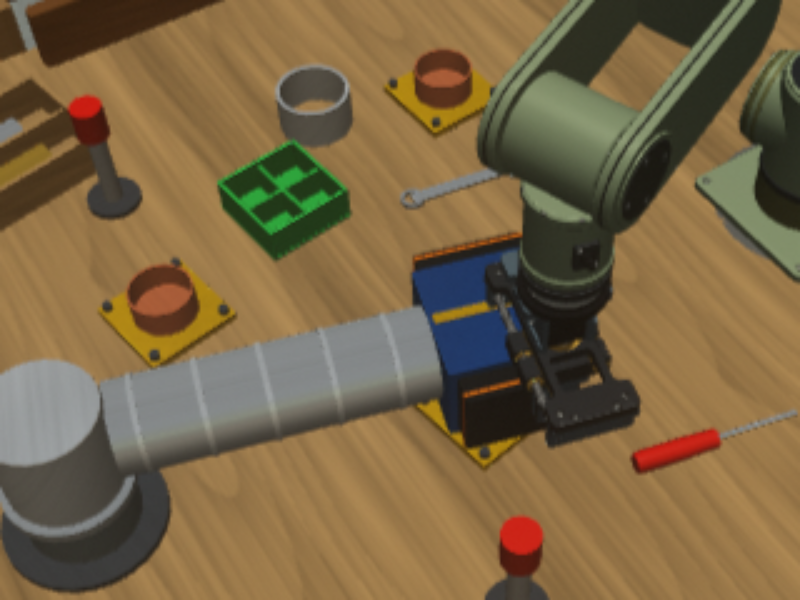

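The hood is at rest over the fixture, about 5 mm past its centre, with no motion between 14.7 s and 17.3 s. The hand is clear of it.

```bash
python3 -c "
from workcell import env
print(env.job_done())"
```

```text
the job is handed in; nothing more can be done
None
```

The blue hood is at rest over the left-most yellow fixture, about 5 mm past its centre, with the hand clear. I handed the job in at about 17.4 s on the robot's clock, and it reported no verdict.

- **Push:** I took the fixture at world (523, 48) mm. I pushed the hood's right buffer at a steady 20 mm/s, which set the hood coasting at about 32 mm/s.
- **Brake:** I crossed over the top without touching the hood. I then slowed it on the left buffer by moving the hand the same way at half the hood's speed, and backed off.
- **Final checks:** Both cameras put the hood's centre 5 to 6 mm past the fixture's centre. Neither showed any movement from 14.7 to 17.3 s. In the last picture the posts were well clear, and the coupling, screwdriver and wrench looked undisturbed. The tin was outside that crop, so I did not check it again, but the hand never went near it.
- **Disagreement:** The scene camera's line fit was off by about 2 degrees because the robot arm partly hid the yellow line. The hood position itself agreed between the two cameras to within 1 mm.
- **Not confirmed:** The push forces were too small to stand out from sensor noise, so I judged contact from the camera measurements and hand positions.

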